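Put the impact sockets back on their rail in size order

ROBOT

A 7-joint arm with a two-finger parallel gripper is mounted at the origin on the work surface. World frame = base frame: x ahead of the robot, y to its left, z up, the work surface at z = 0. Lengths are in m, angles in rad, forces in N, time in s.
With the tool pointing down it reaches from about 0.4 to 0.9 m from the base axis. Payload 5.5 kg.
Tool frame: the origin (TCP) lies at the very end of the fingers, on their centre line; the grasp point (between the pads) lies grasp_offset behind it (grasp_offset is the distance from the TCP to the grasp point, in m); z points along the fingers, y is the direction in which the jaws open and shut (so a half turn about z gives the same grasp; the last joint's range is limited). The gripper opens to 85 mm and grips with 20 to 120 N. Pads are 22 mm wide; open, the fingers measure 114 mm over their backs; the gripper's body (76 mm by 85 mm) begins 54 mm behind the grasp point. The pads swing forward as they close: fully open they stand 13 mm farther back than shut.
Start: joints at [-1.011, 0.501, -0.427, 1.55, 0.221, 1.138, -0.21], TCP at [0.19, 0.622, 0.231] pointing down, gripper open.
Joint ranges: [-2.88, 2.88], [-0.31, 2.03], [-1.54, 1.56], [0.2, 2.42], [-1.41, 4.55], [0.19, 2.02], [-2.57, 2.57]. Speed limits (rad/s): [2.57, 2.57, 3.14, 3.14, 3.14, 3.14, 3.14].

INTERFACE

Orientations are given as a 3x3 rotation matrix whose columns are the frame's x, y, z axes.
In Python, from rig import move_ptp, move_linear, set_joints, open_jaws, gripper_close, wait, ik, observe, get_image, PlanningError, hand_in, recognise, grasp_offset gives the robot as it stands. Calls block until the motion is done:
- move_ptp(position, orientation): joint-space move of the TCP to a pose.
- move_linear(position, attitude=None, rate=0.15): straight line of the TCP; attitude=None keeps the orientation; rate is the mean speed in m/s.
- set_joints(angles): joint-space move.
- open_jaws() and gripper_close(force=None): open the fingers fully, or close them until they stop; force is the grip in N (None keeps the last).
- wait(seconds).
- ik(position, orientation): joint angles nearest the present ones, or None.
- observe(): the state.
- get_image(name): name is "scene" or "side" or "wrist"; returns a dict with "img" (384x512x3 uint8, red, green, blue), "fov_y" (degrees; the focal length in pixels is half the picture's height over the tangent of half this angle, whatever the lens; pixels are square), "cx", "cy" (the principal point, pixels), "R" (3x3) and "t" (3): a world point X has camera coordinates R X + t. Camera axes: x right, y down, z forward; pixel columns grow to the right and rows downward; lengths in m; the calibration is good to about 2 mm. A picture is of the moment at which its call begins. There is no depth.
A pose or a line that the arm cannot do raises PlanningError and nothing moves.
- hand_in(): hands the job in, once; it reports no verdict.
Trained networks look in a picture, given as the dict that the camera call returned (one of the last four; its "shot" number tells which), for a name from the list of things; names that differ only in an ending like _2 or _b are one class to them, and where a whole thing is asked for, a point or a joint stands for the part that bears it (a point fixed in the world has none). Each returns a list of dicts, best first, with "conf" (0 to 1); they miss things now and then, are a little off and sometimes report something else, mostly with a low value. They report only what shows in the picture. A call takes as long as a camera call. They do not tell look-alikes from the thing itself.
- recognise(picture, query): "box" ([centre column, centre row, width, height] in pixels, round what is visible of it).
The state is a dict: "time_s": time; "joint_pos": joint angles; "qd": joint speeds; "effort": joint torques, N m; "position": TCP position; "tool_rot": TCP orientation; "force": force on the tool from outside, world axes, zero at the start; "ft_torque": the same for the moment, N m; "opening": finger opening in m.
Only numpy, scipy, OpenCV 4.12 (cv2) and the standard library are available. Lean on these libraries where they do the work, as an engineer would, in place of code of your own. Each camera call takes 0.05 s, during which the arm holds its last target.

TASK

Put the four loose impact sockets on the counter mat back on the socket rail in order of size, the thinnest in the smallest cup at one end through to the thickest in the largest cup at the other, each standing upright right down on the floor of its own cup with the hexagon opening up. Do not knock any socket over, and leave the ratchet and the grease tin where they are.

Things in the scene. Friction and masses are not known exactly. Their poses are not given: they have to be found in the camera images.
- socket_15: The smallest (thinnest) of four loose deep impact sockets: upright round dark-steel cylinder, 24 mm in diameter, 80 mm tall (all are equally tall; diameters 24, 32, 40, 48 mm), hexagon hole in the top, solid flat foot with 2 mm bevel. Origin: centre of the foot; z up its axis. Starts upright on a cork mat 4 mm thick. About 0.16 kg.
- socket_21: The second smallest of four loose deep impact sockets: upright round dark-steel cylinder, 32 mm in diameter, 80 mm tall (all are equally tall; diameters 24, 32, 40, 48 mm), hexagon hole in the top, solid flat foot with 2 mm bevel. Origin: centre of the foot; z up its axis. Starts upright on a cork mat 4 mm thick. About 0.27 kg.
- socket_27: The second largest of four loose deep impact sockets: upright round dark-steel cylinder, 40 mm in diameter, 80 mm tall (all are equally tall; diameters 24, 32, 40, 48 mm), hexagon hole in the top, solid flat foot with 2 mm bevel. Origin: centre of the foot; z up its axis. Starts upright on a cork mat 4 mm thick. About 0.4 kg.
- socket_33: The largest (thickest) of four loose deep impact sockets: upright round dark-steel cylinder, 48 mm in diameter, 80 mm tall (all are equally tall; diameters 24, 32, 40, 48 mm), hexagon hole in the top, solid flat foot with 2 mm bevel. Origin: centre of the foot; z up its axis. Starts upright on a cork mat 4 mm thick. About 0.56 kg.
- cup_15: Fixed grey cup at the small end of the rail, for the 24 mm socket. Inside diameter 34 mm, flared 5 mm wider all round over the top 8 mm; floor 4 mm, rim 16 mm above its origin. Origin: centre of its underside, on the rail's top, 8 mm above the counter; z up, x along the rail to the large end. A low thumbscrew reaches 36 mm to -y. The rail, an aluminium strip 310 x 36 x 8 mm, lies on the counter in any direction.
- cup_21: Fixed grey cup second from the small end, for the 32 mm socket. Inside diameter 42 mm, flared 5 mm wider all round over the top 8 mm; floor 4 mm, rim 16 mm above its origin. Origin: centre of its underside, on the rail's top, 8 mm above the counter; z up, x along the rail to the large end. A low thumbscrew reaches 36 mm to -y. Neighbouring cup centres on the rail are 57 to 83 mm apart.
- cup_27: Fixed grey cup third from the small end, for the 40 mm socket. Inside diameter 50 mm, flared 5 mm wider all round over the top 8 mm; floor 4 mm, rim 16 mm above its origin. Origin: centre of its underside, on the rail's top, 8 mm above the counter; z up, x along the rail to the large end. A low thumbscrew reaches 36 mm to -y. The cups grow in size along the rail.
- cup_33: Fixed grey cup at the large end of the rail, for the 48 mm socket. Inside diameter 58 mm, flared 5 mm wider all round over the top 8 mm; floor 4 mm, rim 16 mm above its origin. Origin: centre of its underside, on the rail's top, 8 mm above the counter; z up, x along the rail to the large end. A low thumbscrew reaches 36 mm to -y. The four cups stand in a straight row on the rail.
- ratchet: Bystander: steel ratchet handle with black grip lying on the counter beyond the work, 265 mm long, 40 mm high at the head; origin on the counter under the middle of its length, x axis towards the head (head centre at +110 mm, grip end at -135 mm).
- grease_tin: Bystander: round grease tin with black lid standing on the counter, 75 mm diameter, 70 mm tall; origin at the centre of its underside.
There are look-alikes about, which are no part of the job. Leave any blue or red look-alike of the socket_27 alone.

How it is judged:
At the end, for the whole second after the job is handed in: Each of the four sockets stands in the cup of its own size, hexagon opening up: foot on the cup's floor (less than 4 mm above it), axis within 10 mm of the cup's centre, tilted less than 0.12 rad, at rest (horizontal distance between socket_15 and cup_15 below 0.01 m and z of socket_15 in the frame of cup_15 between 0 and 0.008 m and angle between each of socket_15, socket_21, socket_27, socket_33's own z axis and vertical below 0.12 rad and linear speed of each of socket_15, socket_21, socket_27, socket_33 below 0.02 m/s and angular speed of each of socket_15, socket_21, socket_27, socket_33 below 0.2 rad/s and horizontal distance between socket_21 and cup_21 below 0.01 m and z of socket_21 in the frame of cup_21 between 0 and 0.008 m and horizontal distance between socket_27 and cup_27 below 0.01 m and z of socket_27 in the frame of cup_27 between 0 and 0.008 m and horizontal distance between socket_33 and cup_33 below 0.01 m and z of socket_33 in the frame of cup_33 between 0 and 0.008 m); the robot touches nothing.
It fails at once if the ratchet is pushed more than 30 mm from its place (distance of ratchet from where it was at the start of the episode above 0.03 m).
It fails at once if the grease tin is pushed more than 30 mm from its place (distance of grease_tin from where it was at the start of the episode above 0.03 m).
It fails at once if a socket is knocked over (angle between any of socket_15, socket_21, socket_27, socket_33's own z axis and vertical above 1 rad).
It also fails if it takes over 99 s, if anything falls off the work surface, if the arm or the gripper's body presses on something with over 40 N, if the wrist force passes 120 N, or if a joint passes its speed limit or range.

## Working session

There is one attempt and no reset: what is moved stays moved. The work goes in short steps, each a Python script; the robot and the scene stay as the last script left them, time stands still between calls to the robot, and variables do not carry over. Pictures are saved under pics/ and viewed, and the job is handed in when it is done.

```bash
mkdir -p pics; ls; python3 - <<'E'
from rig import *
import cv2
s=observe();print(s['time_s'],s['position'],s['opening'],grasp_offset if not callable(grasp_offset) else grasp_offset())
for n in ['scene','side','wrist']:
    d=get_image(n);cv2.imwrite(f'pics/{n}0.png',d['img'][:,:,::-1]);print(n,d['fov_y'],d['cx'],d['cy'],d['R'],d['t'],d.get('shot'))
E
```

```text
pics
0.0 [0.18994701 0.62093849 0.23027542] 0.08503434614413893 0.0187
scene 48.171232615293285 256.0064197490949 195.45657088223518 [[-0.60783109  0.79404499 -0.00582494]
 [ 0.59169174  0.44801579 -0.67021096]
 [-0.52956799 -0.41082163 -0.74214779]] [ 0.31608058 -0.31828237  1.54565144] 1
side 51.08787481274098 254.14923326834577 193.00159872982192 [[ 0.94985256 -0.31186115  0.02286361]
 [-0.19490871 -0.64764607 -0.73659023]
 [ 0.2445214   0.6951958  -0.67595273]] [-0.54543988  0.17372698  0.79045016] 2
wrist 65.47419743900704 260.56122335757453 194.65413647059677 [[ 0.29120575  0.95665966 -0.00122652]
 [ 0.91562823 -0.27834393  0.29008551]
 [ 0.27717171 -0.08559761 -0.95699994]] [-0.6489316  -0.03888129  0.37823778] 3
```

View pics/scene0.png

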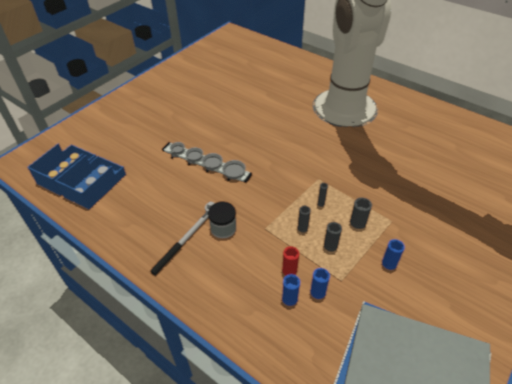

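View pics/side0.png

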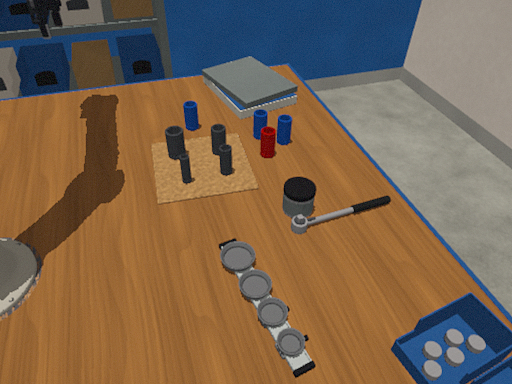

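View pics/wrist0.png

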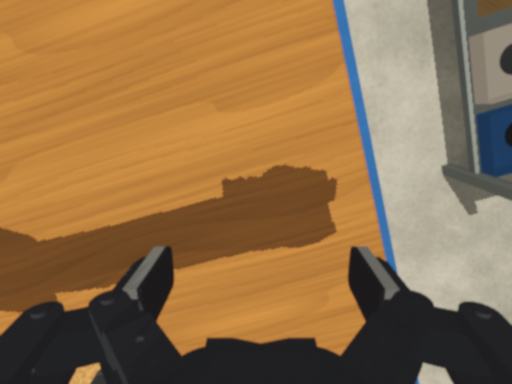

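```bash
cat > h.py <<'E'
import numpy as np, cv2
from rig import *
def cam(d):
    f=192/np.tan(np.radians(d['fov_y']/2)); return f,d['cx'],d['cy'],np.array(d['R']),np.array(d['t'])
def unproj(d,u,v,z):
    f,cx,cy,R,t=cam(d); r=R.T@np.array([(u-cx)/f,(v-cy)/f,1]); c=-R.T@t
    return c+r*(z-c[2])/r[2]
def proj(d,X):
    f,cx,cy,R,t=cam(d); p=np.atleast_2d(X)@R.T+t
    return np.c_[f*p[:,0]/p[:,2]+cx,f*p[:,1]/p[:,2]+cy]
E
python3 - <<'E'
from h import *
import pickle
for n in ['scene','side']:
    d=get_image(n);pickle.dump(d,open(n+'.pkl','wb'))
    for q in ['socket_15','socket_21','socket_27','socket_33','cup_15','cup_21','cup_27','cup_33','grease_tin']:
        for b in recognise(d,q)[:5]:
            u,v,w,h=b['box']; X=unproj(d,u,v,0.044 if 'sock' in q else .02)
            print(n,q,round(b['conf'],2),np.round(b['box'],1),np.round(X,3))
print(observe()['time_s'])
a=cv2.imread('pics/scene0.png');b=cv2.imread('pics/side0.png')
c1=cv2.resize(a[170:280,260:400],None,fx=4,fy=4,interpolation=2); c2=cv2.resize(b[115:205,145:265],None,fx=4,fy=4,interpolation=2)
c=np.zeros((440,800,3),np.uint8);c=np.zeros((600,560,3),np.uint8)
cv2.imwrite('pics/c1.png',c1);cv2.imwrite('pics/c2.png',c2)
cv2.imwrite('pics/c3.png',cv2.resize(b[230:384,205:325],None,fx=3.8,fy=3.8,interpolation=2))
cv2.imwrite('pics/c4.png',cv2.resize(a[135:190,155:260],None,fx=6,fy=6,interpolation=2))
E
```

```text
scene socket_15 0.84 [306.4 217.9  14.2  28.9] [0.546 0.189 0.044]
scene socket_15 0.81 [321.9 283.1  18.7  25.5] [0.69  0.326 0.044]
scene socket_15 0.76 [291.8 288.7  23.4  31.4] [0.745 0.278 0.044]
scene socket_15 0.75 [334.7 236.4  22.2  28.1] [0.553 0.281 0.044]
scene socket_15 0.73 [394.3 254.6  19.4  33.2] [0.513 0.427 0.044]
scene socket_21 0.84 [306.4 217.9  14.2  28.9] [0.546 0.189 0.044]
scene socket_21 0.81 [321.9 283.1  18.7  25.5] [0.69  0.326 0.044]
scene socket_21 0.76 [291.8 288.7  23.4  31.4] [0.745 0.278 0.044]
scene socket_21 0.75 [334.7 236.4  22.2  28.1] [0.553 0.281 0.044]
scene socket_21 0.73 [394.3 254.6  19.4  33.2] [0.513 0.427 0.044]
scene socket_27 0.84 [306.4 217.9  14.2  28.9] [0.546 0.189 0.044]
scene socket_27 0.81 [321.9 283.1  18.7  25.5] [0.69  0.326 0.044]
scene socket_27 0.76 [291.8 288.7  23.4  31.4] [0.745 0.278 0.044]
scene socket_27 0.75 [334.7 236.4  22.2  28.1] [0.553 0.281 0.044]
scene socket_27 0.73 [394.3 254.6  19.4  33.2] [0.513 0.427 0.044]
scene socket_33 0.84 [306.4 217.9  14.2  28.9] [0.546 0.189 0.044]
scene socket_33 0.81 [321.9 
[... 3378 characters left out ...]
 285.5  30.3  28.4] [ 0.519 -0.186  0.02 ]
side cup_27 0.79 [237.8 257.1  35.7  30.2] [ 0.503 -0.109  0.02 ]
side cup_27 0.68 [291.  344.5  34.3  30.4] [ 0.536 -0.317  0.02 ]
side cup_27 0.6 [272.3 311.8  35.2  30.6] [ 0.527 -0.248  0.02 ]
side cup_27 0.34 [219.1 137.3  19.1  32.2] [0.573 0.316 0.02 ]
side cup_33 0.96 [257.5 285.5  30.3  28.4] [ 0.519 -0.186  0.02 ]
side cup_33 0.79 [237.8 257.1  35.7  30.2] [ 0.503 -0.109  0.02 ]
side cup_33 0.68 [291.  344.5  34.3  30.4] [ 0.536 -0.317  0.02 ]
side cup_33 0.6 [272.3 311.8  35.2  30.6] [ 0.527 -0.248  0.02 ]
side cup_33 0.34 [219.1 137.3  19.1  32.2] [0.573 0.316 0.02 ]
side grease_tin 0.68 [300.7 198.9  32.6  40.9] [0.695 0.015 0.02 ]
1.15
```

View pics/c1.png

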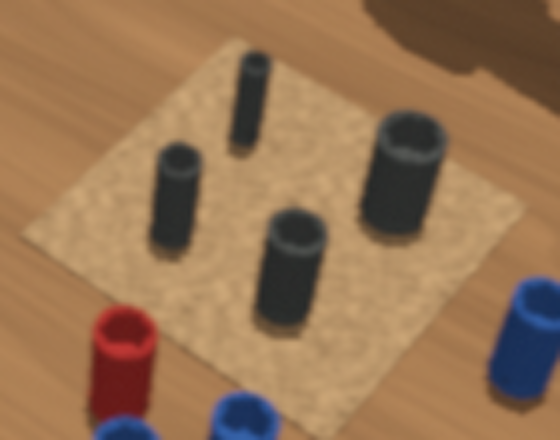

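View pics/c2.png

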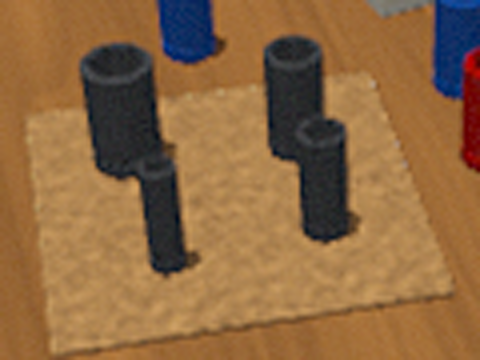

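View pics/c3.png

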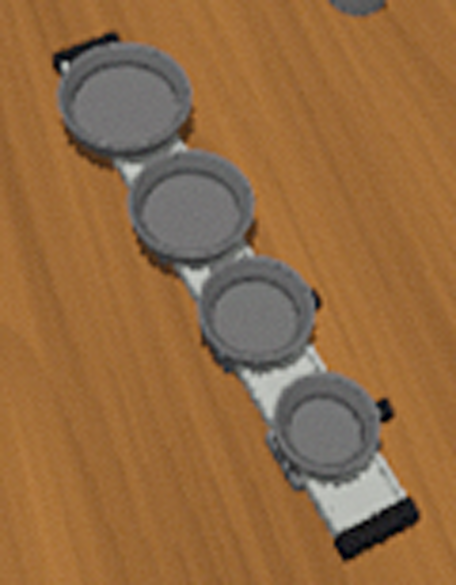

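View pics/c4.png

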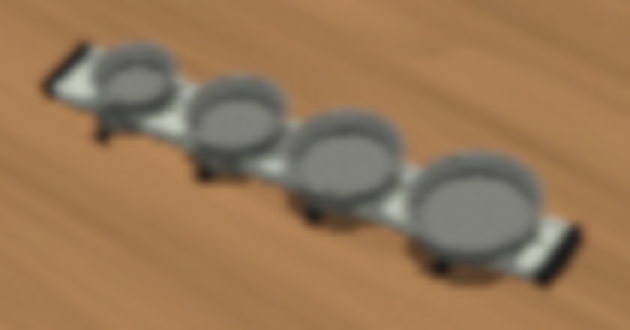

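```bash
cat >> h.py <<'E'
def Rdown(th):  # tool z down, tool y (jaw) along angle th
    y=np.array([np.cos(th),np.sin(th),0]); z=np.array([0,0,-1.]); return np.c_[np.cross(y,z),y,z]
E
python3 - <<'E'
from h import *
s=observe();d=get_image('wrist');f,cx,cy,R,t=cam(d)
c=-R.T@t; Rt=np.array(s['tool_rot']);p=np.array(s['position'])
co=Rt.T@(c-p); ax=Rt.T@R[2]; print('cam in tool',co,'axis',ax, np.round(Rt,3))
for name,tgt in [('rail',(.525,-.21,.02)),('mat',(.51,.235,.084))]:
  for z in (.25,.3):
    for th in np.radians(np.arange(-180,180,30)):
        Ro=Rdown(th); 
        a=Ro@ax; o=Ro@co; # camera at P+o ; hit at plane
        k=(tgt[2]-(z+o[2]))/a[2]; P=np.array(tgt)-o-k*a; P[2]=z
        q=ik(P,Ro)
        print(name,z,round(np.degrees(th)),np.round(P,3),None if q is None else np.round(q,2))
E
```

```text
cam in tool [ 0.07339874 -0.00031288 -0.14211956] axis [-2.90154980e-01  9.24337079e-04  9.56979223e-01] [[-0.956  0.292 -0.   ]
 [ 0.292  0.956 -0.   ]
 [ 0.    -0.    -1.   ]]
rail 0.25 -180 [ 0.525 -0.249  0.25 ] [-0.5   0.72  1.36  1.75 -0.73  1.3  -2.11]
rail 0.25 -150 [ 0.545 -0.244  0.25 ] [-0.41  0.59  1.13  1.71 -0.57  1.22 -1.75]
rail 0.25 -120 [ 0.559 -0.23   0.25 ] [-0.17  0.43  0.68  1.68 -0.3   1.13 -1.5 ]
rail 0.25 -90 [ 0.564 -0.21   0.25 ] [-0.1   0.4   0.55  1.68 -0.23  1.12 -1.07]
rail 0.25 -60 [ 0.559 -0.19   0.25 ] [-0.09  0.37  0.47  1.71 -0.18  1.11 -0.61]
rail 0.25 -30 [ 0.545 -0.176  0.25 ] [-0.07  0.33  0.42  1.75 -0.15  1.09 -0.13]
rail 0.25 0 [ 0.525 -0.171  0.25 ] [-0.06  0.29  0.39  1.8  -0.12  1.08  0.38]
rail 0.25 30 [ 0.505 -0.176  0.25 ] [-0.04  0.25  0.39  1.84 -0.11  1.07  0.91]
rail 0.25 60 [ 0.491 -0.19   0.25 ] [-0.05  0.24  0.43  1.86 -0.12  1.06  1.48]
rail 0.25 90 [ 0.486 -0.21   0.25 ] [-0.02  0.25  0.44  1.86 -0.12  1.06  2.04]
rail 0.25 120 [ 0.491 -0.23   0.25 ] [ 1.23  0.46 -1.08  1.79  0.44  1.16  2.1 ]
rail 0.25 150 [ 0.505 -0.244  0.2
[... 2125 characters left out ...]
 1.68 -0.64  1.36 -1.96]
mat 0.3 -90 [0.545 0.235 0.3  ] [-0.62  0.31  0.22  1.64 -0.07  1.2  -1.96]
mat 0.3 -60 [0.54  0.253 0.3  ] [-0.57  0.31  0.12  1.63 -0.04  1.2  -1.5 ]
mat 0.3 -30 [0.528 0.265 0.3  ] [-0.51  0.3  -0.01  1.64  0.    1.2  -1.04]
mat 0.3 0 [0.51 0.27 0.3 ] [-0.44  0.28 -0.12  1.67  0.04  1.2  -0.56]
mat 0.3 30 [0.492 0.265 0.3  ] [-0.37  0.25 -0.21  1.71  0.06  1.19 -0.07]
mat 0.3 60 [0.48  0.253 0.3  ] [-0.28  0.23 -0.3   1.74  0.07  1.18  0.45]
mat 0.3 90 [0.475 0.235 0.3  ] [-0.22  0.21 -0.33  1.77  0.07  1.17  0.99]
mat 0.3 120 [0.48  0.217 0.3  ] [-0.14  0.21 -0.39  1.78  0.08  1.17  1.54]
mat 0.3 150 [0.492 0.205 0.3  ] [-0.06  0.22 -0.45  1.76  0.11  1.18  2.08]
```

```bash
python3 - <<'E'
from h import *
import pickle
move_ptp([.525,-.155,.30],Rdown(0.0)); wait(.2)
d=get_image('wrist');pickle.dump(d,open('wrail.pkl','wb'));cv2.imwrite('pics/wrail.png',d['img'][:,:,::-1])
print(observe()['time_s'])
move_ptp([.51,.27,.30],Rdown(0.0)); wait(.2)
d=get_image('wrist');pickle.dump(d,open('wmat.pkl','wb'));cv2.imwrite('pics/wmat.png',d['img'][:,:,::-1])
print(observe()['time_s'])
E
```

```text
4.425
6.2417
```

View pics/wrail.png

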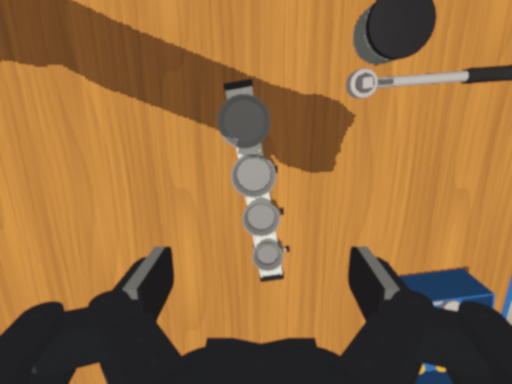

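View pics/wmat.png

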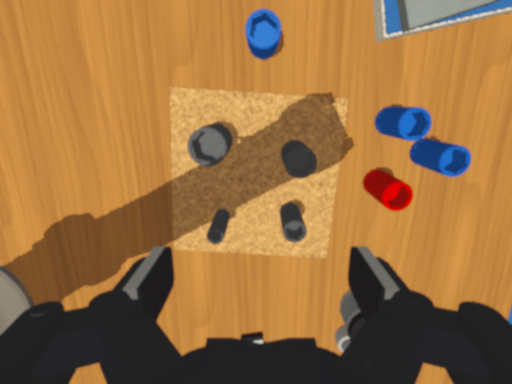

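```bash
cat > fit.py <<'E'
from h import *
import pickle
from scipy.optimize import minimize
V={n:pickle.load(open(n+'.pkl','rb')) for n in ['scene','side','wrail','wmat']}
G={}
for n,d in V.items():
    g=cv2.GaussianBlur(cv2.cvtColor(d['img'],cv2.COLOR_RGB2GRAY).astype(np.float32),(0,0),1.0)
    G[n]=np.hypot(cv2.Sobel(g,cv2.CV_32F,1,0),cv2.Sobel(g,cv2.CV_32F,0,1))
a=np.linspace(0,2*np.pi,72,endpoint=False)
def circ(x,y,r,z): return np.c_[x+r*np.cos(a),y+r*np.sin(a),0*a+z]
def samp(im,p): return cv2.remap(im,p[:,0].astype(np.float32)[None],p[:,1].astype(np.float32)[None],cv2.INTER_LINEAR)[0]
cups={'15':(.543,-.310,17),'21':(.53,-.245,21),'27':(.520,-.178,25),'33':(.504,-.106,29)}
def sc(views,x,y,r): 
    # floor edge visible partly; inner throat circle(z=.016), outer rim
    s=0
    for v in views:
        s+=samp(G[v],proj(V[v],circ(x,y,r+R_off,.024))).mean()/G[v].max()
    return s
from scipy.optimize import differential_evolution as DE
for k,(x0,y0,r) in cups.items():
    for views in (['scene'],['side'],['wrail'],['scene','side','wrail']):
        def f(p):
            return -sum(samp(G[v],proj(V[v],circ(p[0],p[1],p[2],.024))).mean()/30 for v in views)
        ro=(r+5)/1000
        res=DE(f,[(x0-.02,x0+.02),(y0-.02,y0+.02),(ro,ro+.004)],seed=1)
        print(k,views,np.round(res.x,4),round(-res.fun,2))
E
python3 fit.py
```

```text
15 ['scene'] [ 0.5458 -0.3143  0.022 ] 3.82
15 ['side'] [ 0.5363 -0.3141  0.0258] 4.51
15 ['wrail'] [ 0.5404 -0.3043  0.026 ] 3.68
15 ['scene', 'side', 'wrail'] [ 0.5384 -0.3144  0.026 ] 10.09
21 ['scene'] [ 0.5449 -0.2306  0.0265] 3.1
21 ['side'] [ 0.5243 -0.2518  0.0298] 3.68
21 ['wrail'] [ 0.5303 -0.242   0.0298] 3.37
21 ['scene', 'side', 'wrail'] [ 0.5277 -0.2509  0.0296] 8.19
27 ['scene'] [ 0.5296 -0.1582  0.0338] 3.26
27 ['side'] [ 0.5127 -0.1964  0.0306] 2.97
27 ['wrail'] [ 0.5158 -0.1784  0.031 ] 2.88
27 ['scene', 'side', 'wrail'] [ 0.5157 -0.1787  0.0311] 7.68
33 ['scene'] [ 0.5156 -0.086   0.038 ] 3.75
33 ['side'] [ 0.4997 -0.1215  0.0345] 3.1
33 ['wrail'] [ 0.5028 -0.1032  0.0354] 2.05
33 ['scene', 'side', 'wrail'] [ 0.5025 -0.1035  0.0356] 7.53
```

```bash
cat > ov.py <<'E'
from fit0 import *
E
python3 - <<'E'
import re
s=open('fit.py').read().split('cups=')[0]
open('fit0.py','w').write(s)
E
cat > ov.py <<'E'
from fit0 import *
C={'15':(.5404,-.3043,17),'21':(.5303,-.242,21),'27':(.5158,-.1784,25),'33':(.5028,-.1032,29)}
def draw(v,box,k,out,items):
    x0,y0,x1,y1=box
    im=cv2.resize(V[v]['img'][y0:y1,x0:x1,::-1],None,fx=k,fy=k,interpolation=2)
    for c,col in items:
        p=((proj(V[v],c)-[x0,y0]+.5)*k-.5)
        cv2.polylines(im,[np.round(p*16).astype(int)],True,col,1,cv2.LINE_AA,4)
    cv2.imwrite(out,im); return im
if __name__=='__main__':
    it=[]
    for x,y,r in C.values():
        it+= [(circ(x,y,(r+8)/1e3,.024),(0,255,0)),(circ(x,y,r/1e3,.012),(0,0,255))]
    A=draw('wrail',(205,75,305,285),2.8,'pics/o1.png',it)
    B=draw('side',(210,230,320,370),4,'pics/o2.png',it)
    D=draw('scene',(160,135,260,190),5,'pics/o3.png',it)
E
python3 ov.py; python3 -c "
import cv2,numpy as np
a=[cv2.imread(f'pics/o{i}.png') for i in (1,2,3)]
c=np.zeros((592,740,3),np.uint8);c[:588,:280]=a[0];c[:560,290:730]=a[1];cv2.imwrite('pics/o12.png',c)"
```

```text
(no output)
```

View pics/o12.png

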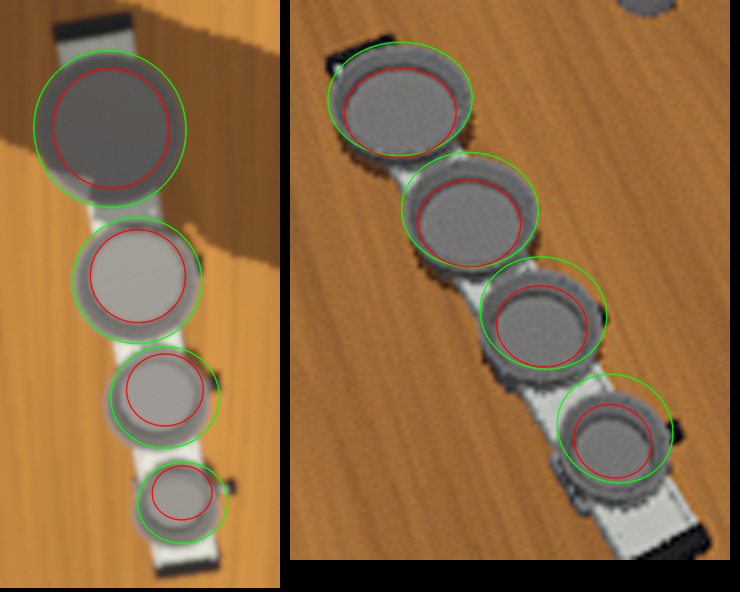

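View pics/o3.png

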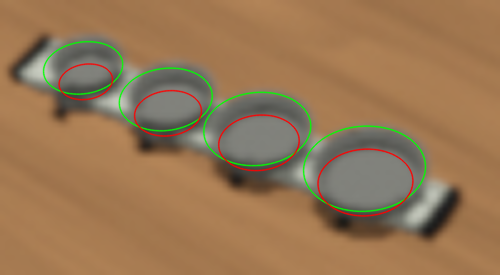

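```bash
cat > fits.py <<'E'
from ov import *
from scipy.optimize import minimize
S={'15':(.472,.195,12),'21':(.551,.19,16),'27':(.56,.28,20),'33':(.455,.288,24)}
def hull(v,x,y,r):
    P=np.r_[circ(x,y,r-.002,.004),circ(x,y,r,.006),circ(x,y,r,.084)]
    return cv2.convexHull(proj(V[v],P).astype(np.float32))[:,0]
K=4
def render(v,box,ps):
    m=np.zeros(((box[3]-box[1])*K,(box[2]-box[0])*K),np.uint8)
    for (x,y),r in ps:
        cv2.fillConvexPoly(m,np.round(((hull(v,x,y,r)-box[:2]+.5)*K-.5)*16).astype(int),255,cv2.LINE_AA,4)
    return cv2.resize(m,None,fx=1/K,fy=1/K,interpolation=cv2.INTER_AREA)/255.
boxes={'scene':(270,180,385,255),'side':(158,122,248,200)}
T={}
for v,b in boxes.items():
    g=cv2.cvtColor(V[v]['img'],cv2.COLOR_RGB2GRAY)[b[1]:b[3],b[0]:b[2]].astype(float)
    T[v]=np.clip((120-g)/(120-50),0,1); print(v,np.percentile(g,[2,10,30,50]))
    cv2.imwrite(f'pics/T{v}.png',T[v]*255)
rs=[s[2]/1e3 for s in S.values()]
x0=np.array([s[:2] for s in S.values()]).ravel()
def f(p,views):
    return 1e-2*sum(((render(v,boxes[v],list(zip(p.reshape(4,2),rs)))-T[v])**2).sum() for v in views)
if __name__=='__main__':
    out={}
    for views in (['scene'],['side'],['scene','side']):
        p=x0
        for _ in range(2): p=minimize(f,p,args=(views,),method='Powell',options=dict(xtol=1e-4,ftol=1e-5)).x
        print(views,f(p,views)); print(np.round(p.reshape(4,2),4).tolist())
    np.save('S.npy',p)
    it=[]
    for (x,y),r in zip(p.reshape(4,2),rs): it+=[(circ(x,y,r,.084),(0,255,0)),(circ(x,y,r,.004),(0,0,255))]
    A=draw('scene',boxes['scene'],4,'pics/s1.png',it);B=draw('side',boxes['side'],4,'pics/s2.png',it);D=draw('wmat',(165,80,360,260),2.5,'pics/s3.png',it)
    c=np.zeros((max(A.shape[0],B.shape[0]),A.shape[1]+B.shape[1]+5,3),np.uint8);c=np.zeros((320,830,3),np.uint8);c[:300,:460]=A;c[:312,465:825]=B;cv2.imwrite('pics/s12.png',c[:, :])
E
python3 fits.py
```

```text
scene [ 43.  51. 126. 136.]
side [ 32.  40. 112. 134.]
['scene'] 2.9527165713344163
[[0.4524, 0.18], [0.5574, 0.187], [0.5621, 0.2771], [0.4481, 0.2969]]
['side'] 4.111306206404131
[[3.0599, 0.195], [0.5561, 0.1827], [0.5607, 0.2713], [0.4477, 0.2896]]
['scene', 'side'] 8.563837178793085
[[2.108, 0.195], [0.5564, 0.185], [0.5618, 0.2761], [0.4478, 0.2948]][ WARN:0@0.599] global loadsave.cpp:1063 imwrite_ Unsupported depth image for selected encoder is fallbacked to CV_8U.
```

```bash
sed -i "s/'15':(.472,.195,12),'21':(.551,.19,16)/'15':(.455,.183,12),'21':(.556,.185,16)/" fits.py; python3 fits.py 2>/dev/null
```

```text
scene [ 43.  51. 126. 136.]
side [ 32.  40. 112. 134.]
['scene'] 2.953713594457391
[[0.4528, 0.1804], [0.5575, 0.1869], [0.5623, 0.277], [0.4473, 0.2964]]
['side'] 2.0094743395397376
[[0.4516, 0.1776], [0.556, 0.1824], [0.5609, 0.2716], [0.4476, 0.2905]]
['scene', 'side'] 5.271273241845758
[[0.4518, 0.179], [0.5564, 0.185], [0.5617, 0.2762], [0.4477, 0.2954]]
```

View pics/s12.png

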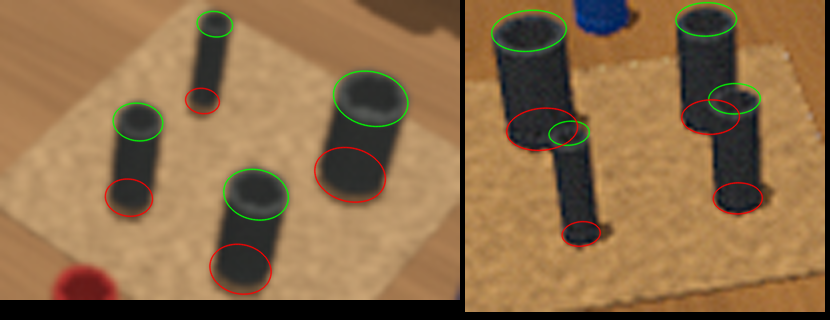

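View pics/s3.png

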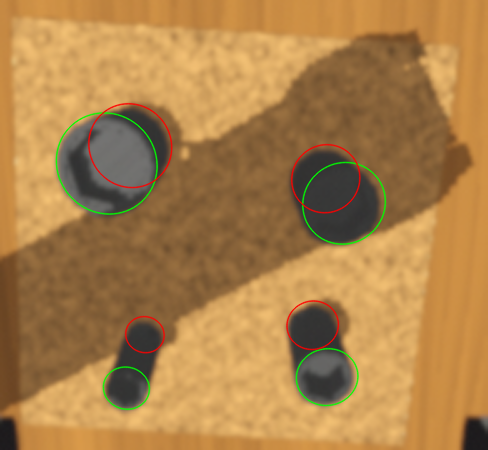

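```bash
python3 - <<'E'
from h import *
import pickle
co=np.array([ .0734,-.0003,-.1421]);ax=np.array([-.29015,.0009,.957]);tgt=np.array([.521,-.21,.02])
th=-np.pi/2+.18; Ro=Rdown(th);z=.16
a=Ro@ax;o=Ro@co;k=(tgt[2]-(z+o[2]))/a[2];P=tgt-o-k*a;print(P)
move_ptp(P,Ro);wait(.3)
d=get_image('wrist');pickle.dump(d,open('wclose.pkl','wb'));cv2.imwrite('pics/wclose.png',d['img'][:,:,::-1])
print(observe()['time_s'])
E
```

```text
[ 0.53293932 -0.20786268  0.16      ]
8.4
```

View pics/wclose.png

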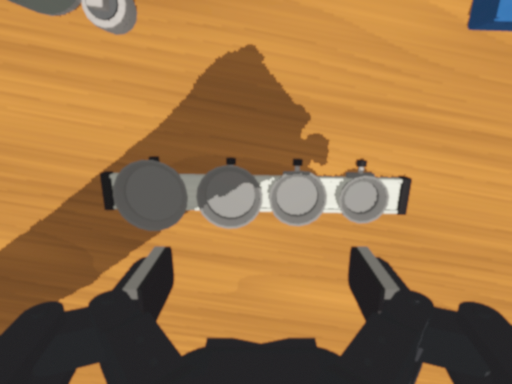

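```bash
sed -i "s/'wmat'\]/'wmat','wclose']/" fit0.py; cat > fc.py <<'E'
from ov import *
from scipy.optimize import differential_evolution as DE
C0={'15':(362,197,17),'21':(297,197,21),'27':(229,196,25),'33':(150,195,29)}
C={}
for k,(u,v,r) in C0.items():
    X=unproj(V['wclose'],u,v,.024)
    def f(p): return -samp(G['wclose'],proj(V['wclose'],circ(p[0],p[1],p[2],.024))).mean()
    res=DE(f,[(X[0]-.006,X[0]+.006),(X[1]-.006,X[1]+.006),((r+5)/1e3,(r+10)/1e3)],seed=1)
    print(k,np.round(X,4),np.round(res.x,4),-res.fun); C[k]=(*res.x,r)
it=[]
for x,y,R,r in C.values(): it+=[(circ(x,y,R,.024),(0,255,0)),(circ(x,y,r/1e3,.012),(0,0,255))]
A=draw('wclose',(95,145,415,245),2.5,'pics/k1.png',it);B=draw('side',(210,230,320,370),4,'pics/k2.png',it)
D=draw('scene',(160,135,260,190),5,'pics/k3.png',it)
c=np.zeros((540,800,3),np.uint8);c[:250]=A;c[255:530,:500]=D;cv2.imwrite('pics/k13.png',c)
P=np.array([c[:2] for c in C.values()]);print(np.diff(P,axis=0),np.hypot(*np.diff(P,axis=0).T))
E
python3 fc.py
```

```text
15 [ 0.5392 -0.3073  0.024 ] [ 0.5402 -0.3063  0.0256] 100.51927185058594
21 [ 0.5277 -0.2449  0.024 ] [ 0.5298 -0.2444  0.0286] 99.52000427246094
27 [ 0.5167 -0.1795  0.024 ] [ 0.5168 -0.1794  0.0315] 86.97525024414062
33 [ 0.5037 -0.1037  0.024 ] [ 0.5026 -0.103   0.0368] 65.6099624633789
[[-0.01041769  0.06184252]
 [-0.01294311  0.06499992]
 [-0.01422915  0.07641119]] [0.06271384 0.06627604 0.07772476]
```

View pics/k13.png

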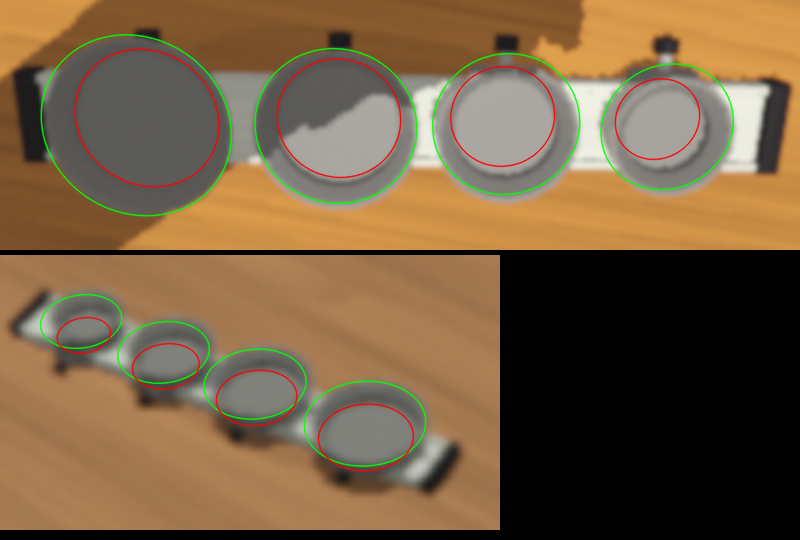

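View pics/k2.png

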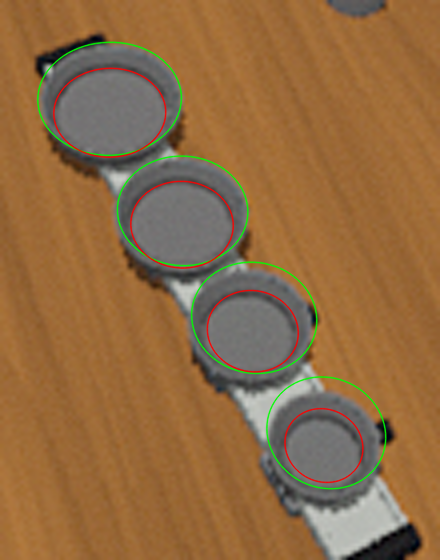

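```bash
cat > job.py <<'E'
from h import *
TH=.172; R=Rdown(TH); ZG=.035
S={'15':(.452,.179),'21':(.5565,.185),'27':(.5617,.2755),'33':(.4477,.2945)}
C={'15':(.5388,-.308),'21':(.528,-.2452),'27':(.5167,-.1797),'33':(.5037,-.1037)}
def pick(k):
    x,y=S[k]
    open_jaws()
    move_ptp([x,y,.17],R); move_linear([x,y,ZG],rate=.12)
    f0=np.array(observe()['force'])
    gripper_close(60); s=observe(); print('grip',k,round(s['opening'],4),np.round(np.array(s['force'])-f0,1))
    move_linear([x,y,.17],rate=.15); s=observe(); print('lift',round(s['opening'],4),np.round(s['force'],1),s['time_s'])
def place(k):
    x,y=C[k]
    move_ptp([x,y,.17],R); 
    move_linear([x,y,.06],rate=.15); print('pre',np.round(observe()['force'],1),np.round(observe()['position'],4))
    move_linear([x,y,ZG+.009],rate=.04); wait(.2)
    s=observe(); print('down',np.round(s['force'],1),np.round(s['position'],4),s['time_s'])
def release(k):
    x,y=C[k]
    open_jaws(); move_linear([x,y,.2],rate=.2); print('rel',observe()['time_s'])
def pic(n,f):
    d=get_image(n); cv2.imwrite(f,d['img'][:,:,::-1]); return d
E
python3 - <<'E'
from job import *
pick('33'); pic('wrist','pics/p33w.png'); pic('side','pics/p33s.png')
E
```

```text
grip 33 0.0468 [-3.1 -1.1  7. ]
lift 0.047 [-0.3 -0.6 -5.9] 13.2333
```

View pics/p33w.png

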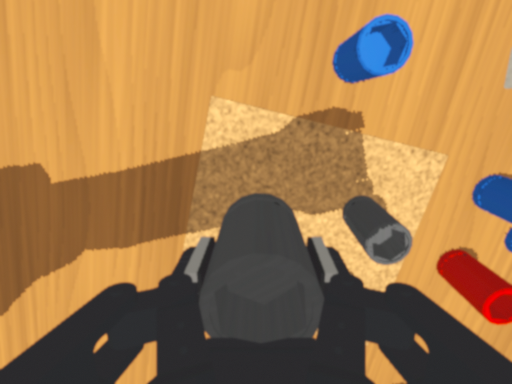

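View pics/p33s.png

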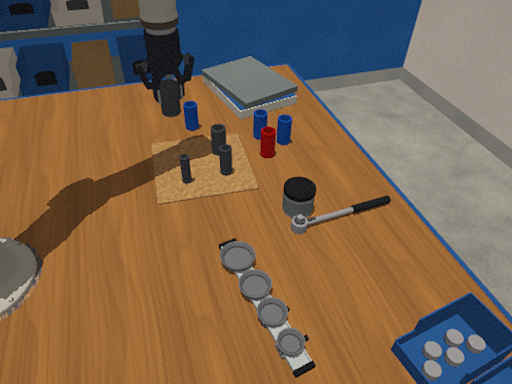

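```bash
cat > held.py <<'E'
from job import *
# silhouette of held socket vs tool-x offset: draw offsets -4,0,+4 mm (foot circle)
def held(r,out,box=(150,170,370,360),k=3):
    d=get_image('wrist'); s=observe(); p=np.array(s['position']);Rt=np.array(s['tool_rot'])
    a=np.linspace(0,2*np.pi,60); im=d['img'][:,:,::-1].copy()
    im=cv2.resize(im[box[1]:box[3],box[0]:box[2]],None,fx=k,fy=k,interpolation=2)
    im=np.clip(im.astype(float)*2,0,255).astype(np.uint8)
    for off,col in ((-.004,(255,0,0)),(0,(0,255,0)),(.004,(0,0,255))):
        c=p+Rt[:,0]*off
        for z,rr in ((p[2]-ZG+.004,r-.002),(p[2]-ZG+.006,r),(p[2]-ZG+.084,r)):
            q=(proj(d,np.c_[c[0]+rr*np.cos(a),c[1]+rr*np.sin(a),0*a+z])-box[:2]+.5)*k
            cv2.polylines(im,[np.round(q*16).astype(int)],True,col,1,cv2.LINE_AA,4)
    cv2.imwrite(out,im)
E
python3 -c "
from held import *
held(.024,'pics/h33.png')"
```

```text
(no output)
```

View pics/h33.png

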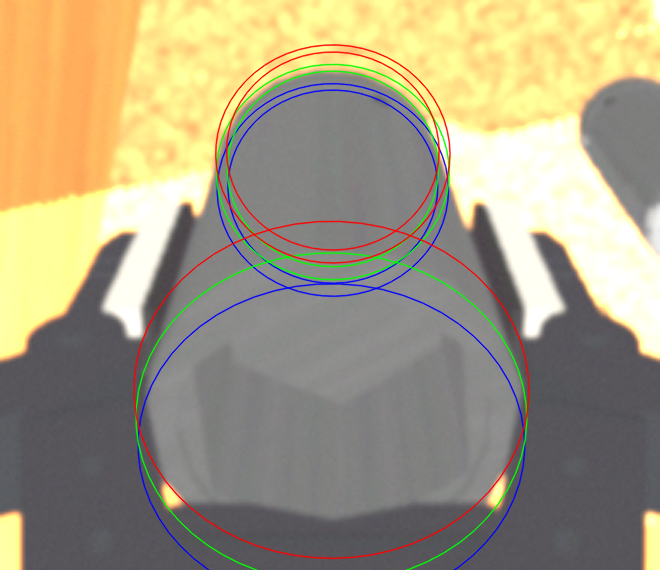

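The 48 mm socket is held upright and within about 1 mm of the tool axis. I'll place it now.

```bash
python3 - <<'E'
from job import *
place('33'); pic('side','pics/q33s.png'); d=pic('scene','pics/q33c.png')
a=cv2.imread('pics/q33s.png')[180:370,180:340];b=cv2.imread('pics/q33c.png')[80:200,140:300]
c=np.zeros((570,800,3),np.uint8);c[:475,:400]=cv2.resize(a,None,fx=2.5,fy=2.5,interpolation=2);c[:300,400:]=cv2.resize(b,None,fx=2.5,fy=2.5,interpolation=2);cv2.imwrite('pics/q33.png',c)
E
```

```text
pre [ 1.2 -0.5 -5.8] [ 0.5045 -0.1039  0.0607]
down [-0.2  1.4 -6.2] [ 0.5036 -0.1037  0.0439] 16.5083
```

View pics/q33.png

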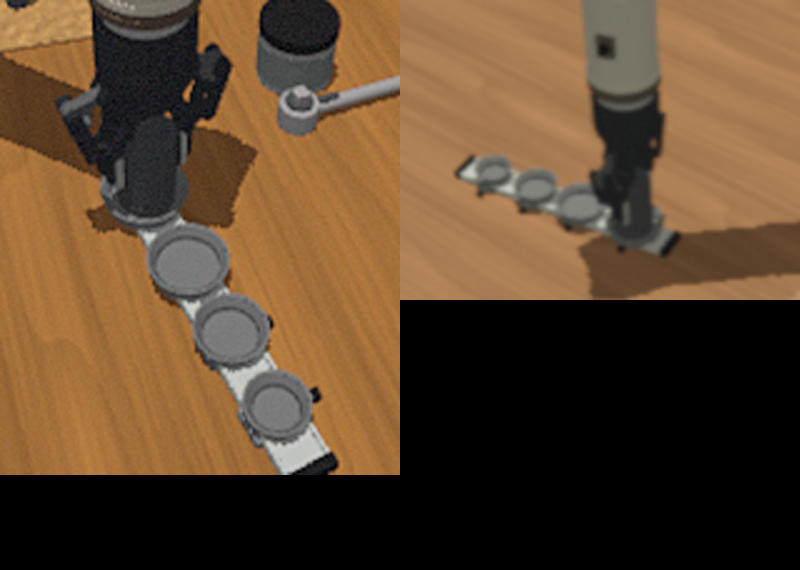

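```bash
cat >> job.py <<'E'
def seat(k,fstop=4):
    x,y=C[k]; fz0=observe()['force'][2]; z=ZG+.009
    while z>ZG+.0055:
        z-=.001; move_linear([x,y,z],rate=.02); s=observe(); df=s['force'][2]-fz0
        print('seat',round(z-ZG,4),round(df,1),np.round(s['force'],1))
        if df>fstop: break
E
python3 - <<'E'
from job import *
seat('33'); release('33'); pic('side','pics/r33s.png'); pic('wrist','pics/r33w.png')
pick('27')
from held import held
held(.020,'pics/h27.png')
a=cv2.imread('pics/r33s.png')[180:370,180:340];b=cv2.imread('pics/r33w.png')
c=np.zeros((480,800,3),np.uint8);c[:475,:400]=cv2.resize(a,None,fx=2.5,fy=2.5,interpolation=2);c[:300,400:]=cv2.resize(b,(400,300));cv2.imwrite('pics/r33.png',c)
E
```

```text
seat 0.008 10.7 [-3.7  0.7  5.2]
rel 18.2583
grip 27 0.0389 [-1.9 -1.   6.7]
lift 0.039 [-0.3 -0.2 -3.5] 22.825
```

View pics/r33.png

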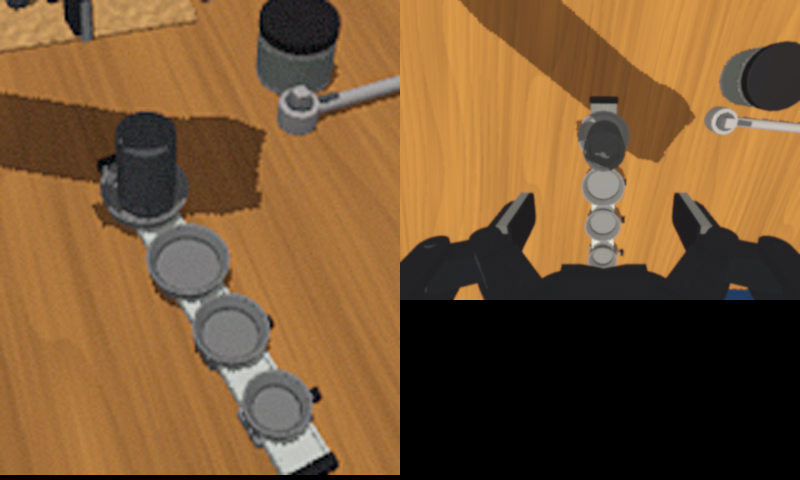

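View pics/h27.png

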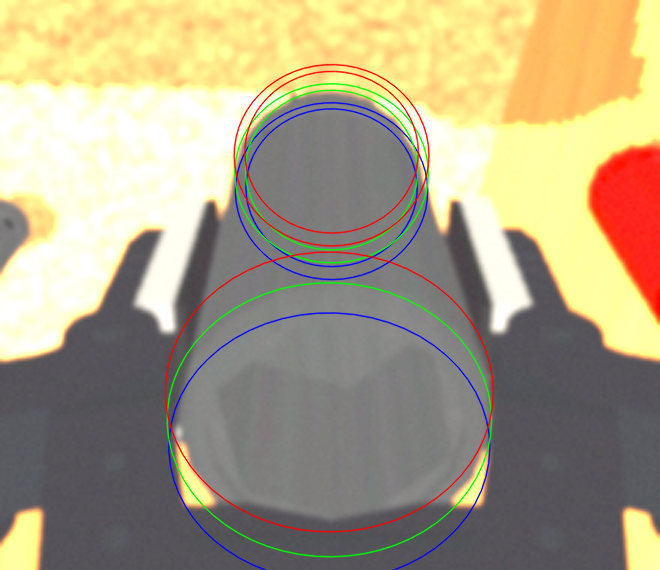

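```bash
python3 - <<'E'
from job import *
from held import held
place('27'); seat('27'); release('27'); pic('side','pics/r27s.png')
pick('21'); held(.016,'pics/h21.png')
c=np.zeros((480,800,3),np.uint8);a=cv2.imread('pics/r27s.png')[180:370,180:340];c[:475,:400]=cv2.resize(a,None,fx=2.5,fy=2.5,interpolation=2);c[:345,400:]=cv2.resize(cv2.imread('pics/h21.png'),(400,345));cv2.imwrite('pics/r27.png',c)
E
```

```text
pre [ 0.6 -0.2 -3.3] [ 0.5174 -0.1801  0.0607]
down [ 0.8 -0.9 -4.7] [ 0.5166 -0.1797  0.044 ] 26.1833
seat 0.008 9.5 [-1.6  1.   4.8]
rel 27.8917
grip 21 0.0309 [-2.1 -0.5  4.6]
lift 0.0306 [-0.7 -0.  -2.1] 32.4
```

View pics/r27.png

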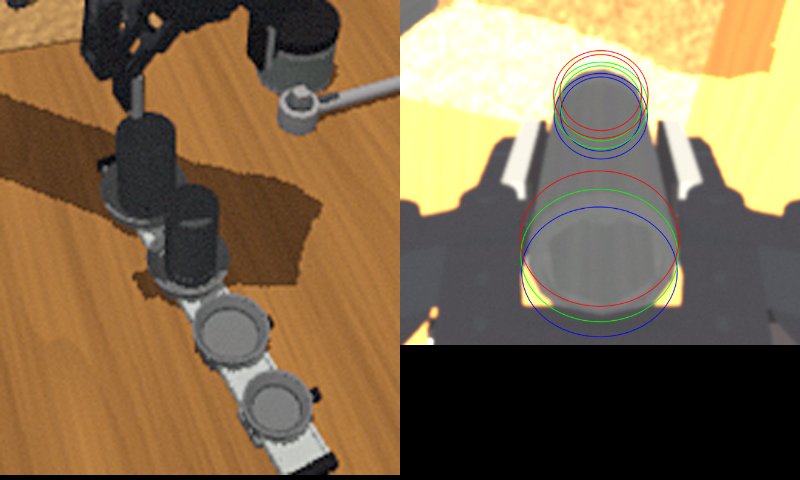

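```bash
python3 - <<'E'
from job import *
from held import held
C['21']=(C['21'][0]-.0003,C['21'][1]+.0015)
place('21'); seat('21'); release('21'); pic('side','pics/r21s.png')
pick('15'); held(.012,'pics/h15.png')
c=np.zeros((480,800,3),np.uint8);a=cv2.imread('pics/r21s.png')[180:370,180:340];c[:475,:400]=cv2.resize(a,None,fx=2.5,fy=2.5,interpolation=2);c[:345,400:]=cv2.resize(cv2.imread('pics/h15.png'),(400,345));cv2.imwrite('pics/r21.png',c)
E
```

```text
pre [ 0.6 -0.9 -1.8] [ 0.5283 -0.2442  0.0608]
down [ 0.   0.4 -2. ] [ 0.5277 -0.2437  0.044 ] 35.6667
seat 0.008 4.7 [-0.2 -0.2  2.7]
rel 37.425
grip 15 0.0226 [-1.1  0.2  4.1]
lift 0.0225 [ 0.5 -0.3 -1.2] 42.1917
```

View pics/r21.png

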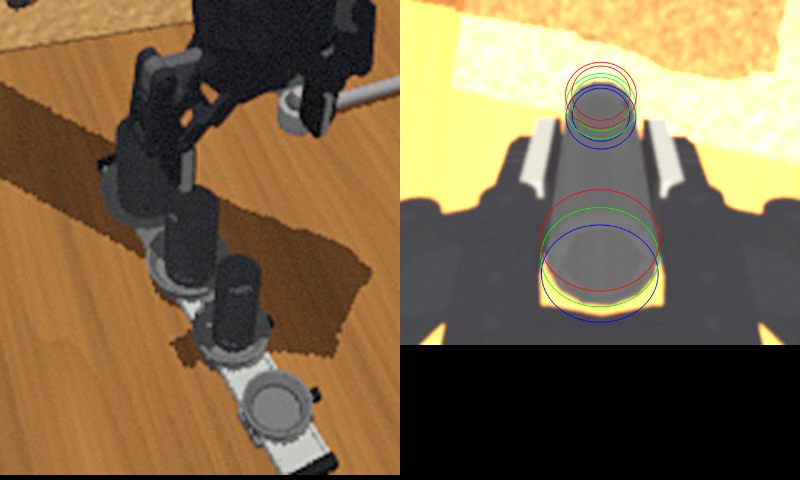

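```bash
python3 - <<'E'
from job import *
C['15']=(C['15'][0]-.0003,C['15'][1]+.002)
place('15'); seat('15',3); release('15')
co=np.array([ .0734,-.0003,-.1421]);ax=np.array([-.29015,.0009,.957]);tgt=np.array([.521,-.21,.09])
Ro=Rdown(-np.pi/2+.18);z=.25
a=Ro@ax;o=Ro@co;k=(tgt[2]-(z+o[2]))/a[2];P=tgt-o-k*a
move_ptp([.48,0.05,.25],Rdown(-np.pi/2+.18)); 
pic('side','pics/f_s.png');pic('scene','pics/f_c.png')
move_ptp(P,Ro);wait(.2);pic('wrist','pics/f_w.png');print(observe()['time_s'])
a=cv2.imread('pics/f_s.png')[200:370,190:330];b=cv2.imread('pics/f_c.png')[110:200,150:270]
c=np.zeros((600,800,3),np.uint8);c[:595,:490]=0;c[:476,:392]=cv2.resize(a,None,fx=2.8,fy=2.8,interpolation=2);c[:300,400:]=cv2.resize(b,(400,300),interpolation=2);cv2.imwrite('pics/f_sc.png',c)
E
```

```text
pre [-0.1 -0.2 -1.3] [ 0.5391 -0.3066  0.0609]
down [-0.4  0.4 -1.4] [ 0.5385 -0.306   0.044 ] 45.6667
seat 0.008 2.6 [0.1 1.1 1.2]
seat 0.007 9.7 [-2.8  2.8  8.3]
rel 47.7417
51.0167
```

View pics/f_sc.png

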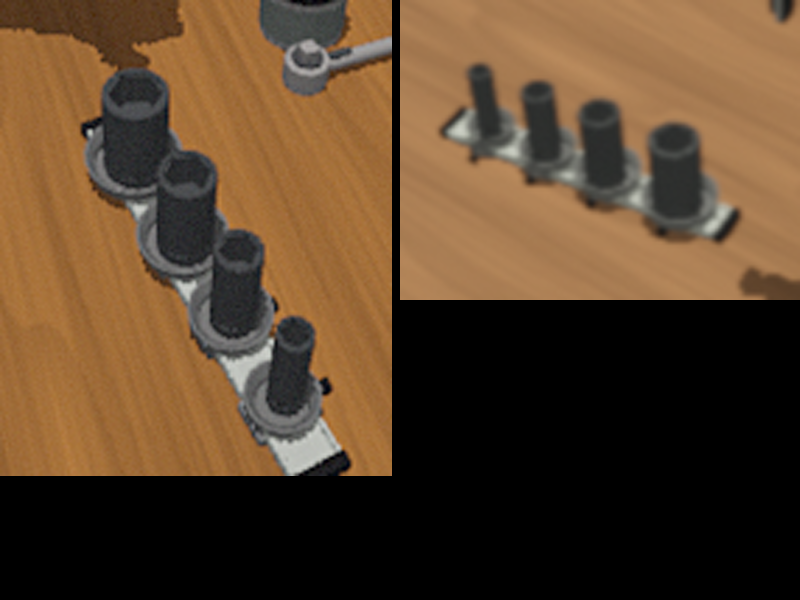

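View pics/f_w.png

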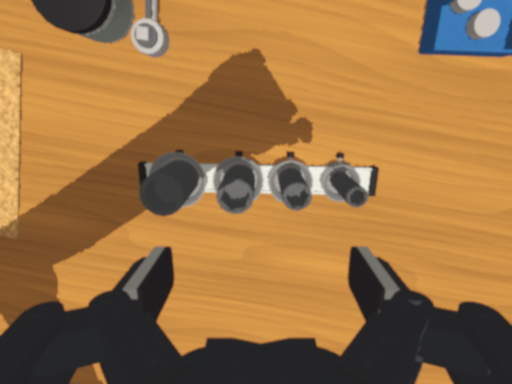

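View pics/f_s.png

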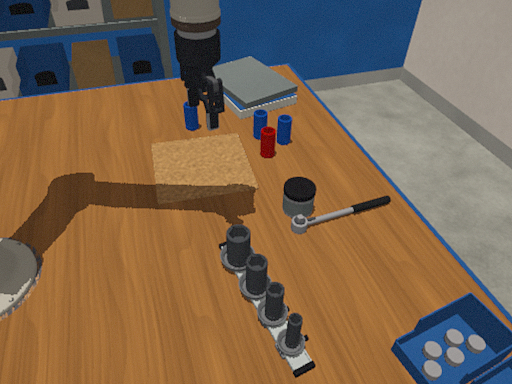

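```bash
python3 - <<'E'
from job import *
c=np.zeros((590,800,3),np.uint8);a=np.linspace(0,6.283,50)
for n,box,k,(ox,oy) in (('wrist',(130,145,390,220),3,(0,360)),('side',(205,215,315,365),2.35,(0,0)),('scene',(160,122,265,190),4,(270,0))):
    d=get_image(n)
    im=cv2.resize(d['img'][box[1]:box[3],box[0]:box[2],::-1],None,fx=k,fy=k,interpolation=2)
    for q,(x,y) in C.items():
        r={'15':12,'21':16,'27':20,'33':24}[q]/1e3
        for z,col in ((.092,(0,255,0)),(.012,(0,0,255))):
            p=(proj(d,np.c_[x+r*np.cos(a),y+r*np.sin(a),0*a+z])-box[:2]+.5)*k
            cv2.polylines(im,[np.round(p*16).astype(int)],True,col,1,cv2.LINE_AA,4)
    h,w=im.shape[:2];h=min(h,590-oy);w=min(w,800-ox);c[oy:oy+h,ox:ox+w]=im[:h,:w]
cv2.imwrite('pics/fin.png',c)
E
```

```text
(no output)
```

View pics/fin.png

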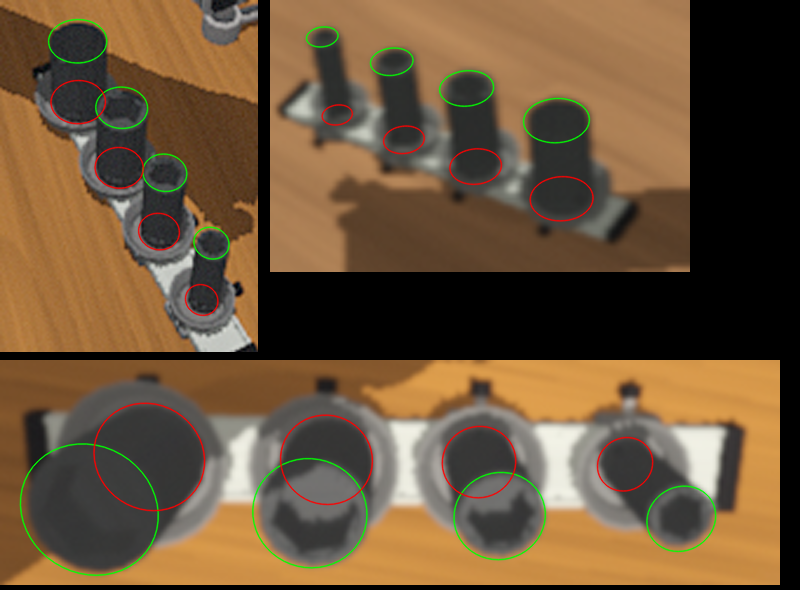

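```bash
python3 -c "
from rig import *
hand_in();print(observe()['time_s'])"
```

```text
the job is handed in; nothing more can be done
the job is handed in; nothing more can be done
```

All four dark sockets stand in their own cups on the rail, thinnest at the small end through to thickest at the large end. I handed the job in at about 51 s on the robot's clock; the verdict isn't shown.

- **How:** I picked each socket off the mat with the jaws across the rail, lowered it into its cup until the wrist felt the floor, released it, and moved the gripper clear above the rail.
- **Last checks:** After the last placing, the scene, side and wrist pictures all showed the sockets upright with the hexagon up, matching the expected outlines within a few millimetres. Floor contact came at the expected height for the three larger sockets. For socket_15 the force began to rise there, but my 3 N stop was only passed 1 mm lower. No socket was knocked over, and every force I read was under 11 N.
- **Bystanders:** I saw no movement of the ratchet or grease tin in the pictures, and I did not touch the blue and red look-alikes.
- **Disagreements:**
  - The side camera gave positions about 3–5 mm lower in y than the other views, so I relied mostly on the wrist and scene pictures.
  - My automatic circle fit of the cup rims was unreliable, so I used centres picked by hand from a close wrist picture.
  - Socket_21 and socket_15 sat about 2–3 mm off the tool axis in the grip. I corrected for that when placing them.

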